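# Flip the crimper's cover plate onto the service pad

### The job

Turn the aluminium cover plate over without picking it up: push it with the fingertips against the front edge of the raised pad until it tips up on edge there and falls over onto the pad, gasket side up. Then push it across the pad until its long side sits square against the rail at the back, and move clear. Leave the hose fitting, the ferrule and the die where they stand.

Things in the scene. Friction and masses are not known exactly. Their poses are not given: they have to be found in the camera images.
- cover: Loose aluminium cover plate, 0.1-0.2 kg: flange 72 (x) by 96 (y) by 7 mm on a centred spigot 36 by 60 by 10 mm, 17 mm in all. Starts standing on the spigot, flange on top overhanging 18 mm all round with a 10 mm gap below; a long side faces the pad, up to 0.3 rad askew. Spigot face has a dark gasket. Origin: centre of that face (at the start on the table); z points to the plain face, up at the start
- cover_edge_a (a point): Middle of the flange's long side at +x of the cover: 36 mm along x from its origin, 13.5 mm along z
- cover_edge_b (a point): Middle of the flange's opposite long side: 36 mm along -x of the cover, 13.5 mm along z
- pad: Fixed grey pad, 120 mm deep (x), 240 mm wide (y), flat top 14 mm above the table (height 0), front a plain upright step. Along its back a dark steel rail, 18 mm thick, rises 14 mm above the top. Origin: middle of the front edge's foot, on the table; x points level from the front edge to the rail, y along the edge, z up. The cover starts on the table before the front edge (on the -x side)
- pad_edge (a point): Middle of the pad's front edge, at its top (14 mm above the table)
- rail_foot (a point): Middle of the line where the pad's top meets the rail, 120 mm from the front edge
- fitting: Steel hose fitting standing upright, 38 mm tall on a 30 mm hexagon, loose; leave alone. Origin: centre of its underside
- ferrule: Brass ferrule, an upright cup 32 mm across and 34 mm tall, loose; leave alone. Origin: centre of its underside
- die: Steel crimping die, a 40 by 30 mm block with a tongue on top, 42 mm tall, loose; leave alone. Origin: centre of its underside
Not all that is in view belongs to the job. Of the things like the cover, leave any that is blue; of the rest the larger one is meant.

How it is judged (in metres and radians):
On the way, in this order (a step that is already met when the one before it is completed fails the run):
1. the cover is tipped up on edge against the pad's front edge (angle between cover's own z axis and vertical between 0.8 and 2.2 rad and contact force between cover and pad above 0.05 N), for 0.05 s.
2. the cover lies turned over on the pad (angle between cover's own z axis and vertical above 3.05 rad and z of cover in the frame of pad below 0.035 m), for 0.1 s.
At the end, for the whole second after the job is handed in: The cover lies flat on the pad, turned over (gasket side up), at rest, its long side within 5 mm of the back rail and square to it within 0.08 rad, and not over the pad's ends by more than a little (its centre within 85 mm of the pad's middle) (all of step 2 and z of cover in the frame of pad above 0.027 m and x of cover in the frame of pad between 0.079 and 0.09 m and angle between the x axis of cover and the x axis of pad, either way round below 0.08 rad and y of cover in the frame of pad between -0.085 and 0.085 m and linear speed of cover below 0.01 m/s and contact force between cover and pad above 0.3 N); the robot touches nothing.
It fails at once if the cover is lifted or carried: both of its long edges are clearly above the pad at once (height (world z) of each of cover_edge_a, cover_edge_b above 0.04 m).
It fails at once if the hose fitting is shifted by more than 15 mm or tipped (distance of fitting from where it was at the start of the episode above 0.015 m or angle between fitting's own z axis and vertical above 0.3 rad).
It fails at once if the brass ferrule is shifted by more than 15 mm or tipped (distance of ferrule from where it was at the start of the episode above 0.015 m or angle between ferrule's own z axis and vertical above 0.3 rad).
It fails at once if the crimping die is shifted by more than 15 mm or tipped (distance of die from where it was at the start of the episode above 0.015 m or angle between die's own z axis and vertical above 0.3 rad).
It also fails if it takes over 64 s, if anything falls off the work surface, if the arm or the gripper's body presses on something with over 40 N, if the wrist force passes 120 N, or if a joint passes its speed limit or range.

### The arm

A 7-joint arm with a two-finger parallel gripper is mounted at the origin on the work surface. World frame = base frame: x ahead of the robot, y to its left, z up, the work surface at z = 0. Lengths are in mm, angles in rad, forces in N, time in s.
With the tool pointing down it reaches from about 425 to 1025 mm from the base axis. Payload 9.4 kg.
Tool frame: the origin (TCP) lies between the finger pads; the fingertips stand 17 mm ahead of it and the grasp point (between the pads) lies 2 mm behind it (manip.nose_length is the distance from the TCP to the fingertips, in mm); z points along the fingers, y is the line along which they close (so a half turn about z gives the same grasp; the last joint's range is limited). The gripper opens to 93 mm and grips with 3 to 60 N. Pads are 15 mm wide; open, the fingers measure 128 mm over their backs; the gripper's body (75 mm by 188 mm) begins 65 mm behind the grasp point.
Start: joints at [-1.387, 0.599, -0.003, 1.599, 0.002, 0.943, -0.08], TCP at [186.948, 700.482, 235.618] pointing down, gripper open.
Joint ranges: [-2.57, 2.57], [-0.35, 1.97], [-1.29, 1.29], [0.11, 2.56], [-1.05, 4.19], [0.11, 1.86], [-2.63, 2.63]. Speed limits (rad/s): [2.22, 2.22, 3.01, 3.01, 3.14, 3.14, 3.14].

### API

Orientations are given as a unit quaternion [x, y, z, w].
In Python, from rig import manip, eyes gives the robot as it stands.
- The arm moves only by the shell command python3 -m creep 'ROWS' [OPENING] [FORCE]. ROWS is text: rows parted by semicolons, each of 6 numbers parted by spaces: the shift along the tool's x, y, z scaled (see below), then the turn, a rotation vector about the tool's x, y, z scaled (see below). In form: dx dy dz wx wy wz; .... A call has 1 to 20 rows; each row is the pose to reach, as a shift and turn from the pose commanded when the call began, along the tool's axes at that moment, turning the shorter way round; what a row does not reach only later rows make up. The controller multiplies each number of a shift by 0.2 m and each number of a turn by 360 degrees. A row lasts 1/8 s, in which the tool goes at most 62.5 mm and 10.7 degrees, less where a joint would pass 70% of its speed; a pose out of reach is approached as far as the arm can. A call with a number of a shift or a turn outside -1 to 1 is refused whole. A call with a gripper value outside its range is refused whole. OPENING is the opening, from 0 (shut) to 1 (fully open), set as the call begins (- or left out, the last holds). The fingers move at their own pace and stop on an object; FORCE is the grip in N (left out, the last holds). Time passes only in rows, so rows that repeat a pose let the fingers close. It gives the time, the measured TCP pose, the force, the opening and the grip force at its end, in the units of the state.
- manip.get_state(): the state, without advancing time (a new reading comes with each control period).
- eyes.get_image(name): name is "side" or "top"; returns the picture (480x640x3 uint8, red, green, blue); there is no depth.
- eyes.camera_params(name): a dict with "fov_y" (degrees; the focal length in pixels is half the picture's height over the tangent of half this angle, whatever the lens; pixels are square), "cx", "cy" (the principal point, pixels), "k1" (the pictures are not rectified: a ray, as slopes to the right and down, at radius r is drawn at 1 + k1 r^2 times it, then the intrinsics apply), "world_to_cam" (4x4, takes a point from world to camera coordinates). Camera axes: x right, y down, z forward; pixel columns grow to the right and rows downward; lengths in mm; the calibration is good to about 2 mm. A picture is of the moment at which its call begins. camera_params takes no time and is no camera call.
- manip.sign_off(): hands the job in; it is judged then, once.
The state is a dict: "time": time; "joints": joint angles; "qvel": joint speeds; "joint_efforts": joint torques, N m; "ee_pos": TCP position; "orientation": TCP orientation; "force": force on the tool from outside, world axes, zero at the start; "wrist_torque": the same for the moment, N m; "width": opening from 0.0 (shut) to 1.0 (fully open); "grip_force": force on a finger pad.
Only numpy, scipy, OpenCV 4.12 (cv2) and the standard library are available. Lean on these libraries where they do the work, as an engineer would, in place of code of your own. Each camera call takes 0.05 s, during which the arm holds its last target. There are 200 camera calls.

## Working session

There is one attempt and no reset: what is moved stays moved. The work goes in short steps, Python scripts to look and compute and a shell command to move; the robot and the scene stay as the last step left them, time stands still between calls to the robot, and variables do not carry over. Pictures are saved under pics/ and viewed, at most 14 in all, crops included, and the job is handed in when it is done.

```bash
mkdir -p pics
python3 - <<'E'
from rig import manip, eyes
import cv2
for n in("top","side"):
    im=eyes.get_image(n); cv2.imwrite(f"pics/{n}0.png",im[:,:,::-1]); 
    p=eyes.camera_params(n); print(n,p)
print(manip.get_state())
E
```

```text
top {'fov_y': 56.216508727554704, 'cx': 318.7359536948986, 'cy': 237.07441413469786, 'k1': -0.11680443574446982, 'world_to_cam': array([[-1.67437155e-02, -9.99802072e-01, -1.07454263e-02,
         1.98486069e+01],
       [-9.98959413e-01,  1.71836558e-02, -4.22470474e-02,
         5.67396992e+02],
       [ 4.24233312e-02,  1.00268722e-02, -9.99049410e-01,
         7.47921387e+02],
       [ 0.00000000e+00,  0.00000000e+00,  0.00000000e+00,
         1.00000000e+00]])}
side {'fov_y': 53.43629803414232, 'cx': 327.2873363101235, 'cy': 233.2374691971031, 'k1': -0.1072573062655614, 'world_to_cam': array([[ 7.62257428e-01, -6.47145778e-01, -1.28823863e-02,
        -4.30561318e+02],
       [-3.52669203e-01, -3.98547123e-01, -8.46631339e-01,
         2.38129188e+02],
       [ 5.42759658e-01,  6.49894248e-01, -5.32023891e-01,
         3.88424544e+02],
       [ 0.00000000e+00,  0.00000000e+00,  0.00000000e+00,
         1.00000000e+00]])}
{'time': 0.1, 'joints': array([-1.38670746,  0.60007114, -0.00252431,  1.60002476,  0.00181622,
        0.94290511, -0.07982005]), 'qvel': array([ 0.00130413, -0.00164702, -0.00148335, -0.00246693,  0.00091872,
       -0.00088193, -0.00076075]), 'joint_efforts': array([ 4.82763222e-03, -7.66562176e+01,  1.50224134e+00, -2.52938479e+01,
       -5.22991922e-02,  1.36365759e-02,  6.93517632e-05]), 'ee_pos': array([186.85862199, 700.08958608, 234.83676785]), 'orientation': array([ 1.30009238e-01,  9.91512533e-01, -7.03248018e-04, -1.41449683e-05]), 'force': array([-0.6162638 , -0.00338723, -0.45562771]), 'wrist_torque': array([-0.03205747,  0.01694081, -0.02772818]), 'grip_force': 0.0, 'width': 1.0017594291187715}
```

View pics/top0.png

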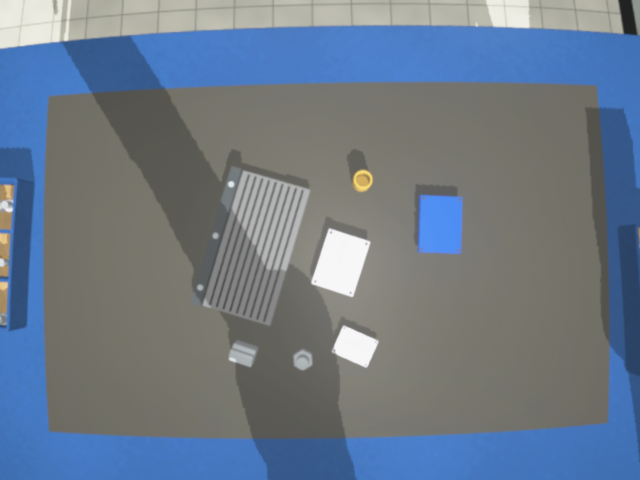

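View pics/side0.png

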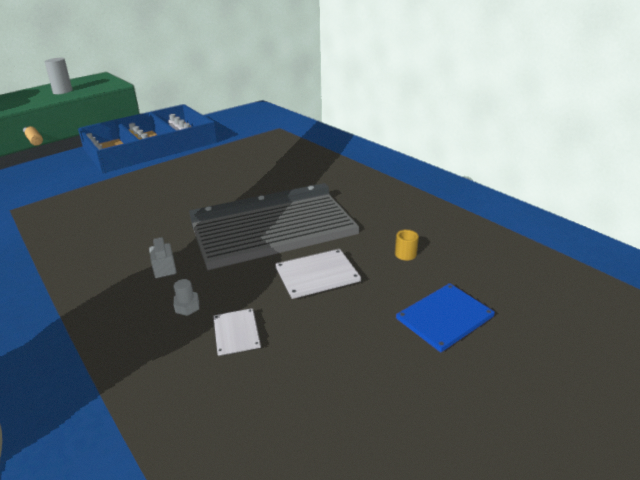

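Candidates in the top view: a large white plate (341,262), a small white plate (356,346) and a blue plate (440,224). The cover is the larger non-blue one, at (341,262). The pad is centred near (255,246), with its rail on the left. The ferrule is at (363,180), the fitting at (303,359) and the die at (243,354).

```bash
cat > h.py <<'E'
import numpy as np, cv2
from rig import manip, eyes
def cam(n):
    p=eyes.camera_params(n); f=240/np.tan(np.radians(p["fov_y"])/2)
    return f,p["cx"],p["cy"],p["k1"],p["world_to_cam"]
def w(n,uv,z):
    f,cx,cy,k,T=cam(n); uv=np.atleast_2d(np.float64(uv))
    K=np.array([[f,0,cx],[0,f,cy],[0,0,1]])
    q=cv2.undistortPoints(uv[:,None],K,np.array([k,0,0,0,0.]))[:,0]
    d=np.c_[q,np.ones(len(q))]@T[:3,:3]; c=-T[:3,:3].T@T[:3,3]
    return c+d*((z-c[2])/d[:,2])[:,None]
def px(n,P):
    f,cx,cy,k,T=cam(n)
    K=np.array([[f,0,cx],[0,f,cy],[0,0,1]])
    return cv2.projectPoints(np.atleast_2d(np.float64(P)),cv2.Rodrigues(T[:3,:3])[0],T[:3,3],K,np.array([k,0,0,0,0.]))[0][:,0]
E
python3 - <<'E'
from h import *
im=cv2.imread("pics/top0.png")
hsv=cv2.cvtColor(im,cv2.COLOR_BGR2HSV)
m=((hsv[...,2]>175)&(hsv[...,1]<60)).astype(np.uint8); m[:, :305]=0; m[:220]=0;m[310:]=0;m[:,385:]=0
c=max(cv2.findContours(m,0,2)[0],key=cv2.contourArea)
r=cv2.minAreaRect(c); b=cv2.boxPoints(r); print(r); W=w("top",b,17); print(W.round(1),np.linalg.norm(np.diff(W,axis=0),axis=1),W.mean(0))
for s,u,z in(("pad corner far-front",(309,188),14),("near-front",(269,326),14),("rail",(238,167),28),("fer",(363,180),34),("fit",(303,359),38),("die",(243,352),35),("small",(356,346),15)):
    print(s,w("top",u,z).round(1))
crop=cv2.resize(im[150:380,190:400],None,fx=2.6,fy=2.6,interpolation=cv2.INTER_CUBIC); cv2.imwrite("pics/crop.png",crop)
E
```

```text
((340.29827880859375, 262.25543212890625), (44.91632080078125, 58.97410202026367), 17.744670867919922)
[[489.9  26.2  17. ]
 [583.6  -5.5  17. ]
 [559.3 -77.   17. ]
 [465.7 -45.   17. ]] [98.96791372 75.49330204 98.88572605] [524.62366998 -25.32004919  17.        ]
pad corner far-front [[651.2  25.3  14. ]]
near-front [[419.   96.5  14. ]]
rail [[687.2 143.8  28. ]]
fer [[660.  -64.8  34. ]]
fit [[368.1  38.9  38. ]]
die [[379.7 137.7  35. ]]
small [[383.4 -49.3  15. ]]
```

View pics/crop.png

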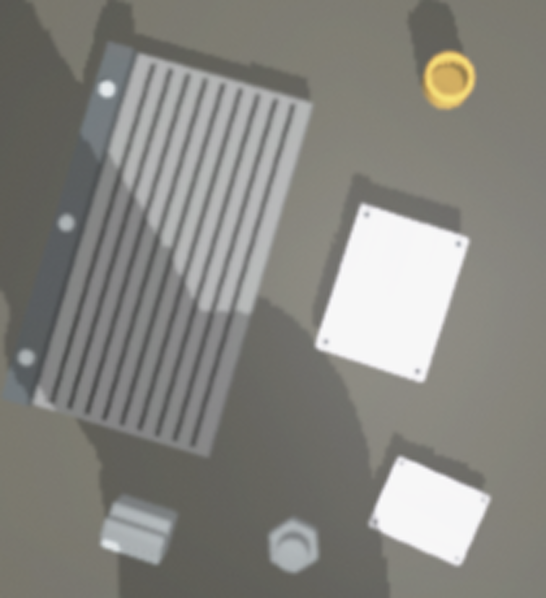

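The close crop confirms that the large white plate with four holes is about 72×96 mm, nearly parallel to the pad's edge. It starts roughly 50 mm in front of the edge.

```bash
cat >> h.py <<'E'
from scipy.spatial.transform import Rotation as R
E0=np.array([535.,61,0]); px_=np.array([.2935,.956,0]); py_=np.array([-.956,.2935,0])
def pad(P): P=np.atleast_2d(P)-E0; return np.c_[P@px_,P@py_,P[:,2]]
def world(x,y,z): return E0+x*px_+y*py_+np.array([0,0,z])
def ori(tilt): # tool x=+pad x, y=-pad y, z down, tilted (deg) so that z leans to +pad x
    return R.from_matrix(np.c_[px_,-py_,[0,0,-1]])*R.from_euler('y',tilt,degrees=True)
def go(tcp,Q):
    s=manip.get_state(); q=R.from_quat(s["orientation"])
    print("shift/200",(q.inv().apply(np.array(tcp)-s["ee_pos"])/200).round(3),"turn/360",((q.inv()*Q).as_rotvec(degrees=True)/360).round(4))
def tip(x,y,z,t,front=1): # TCP for front tip corner at pad x,y,z
    Q=ori(t); return world(x,y,z)-Q.apply([7.5*front,0,17]),Q
def where():
    s=manip.get_state(); q=R.from_quat(s["orientation"])
    print("t",s["time"],"TCP pad",pad(s["ee_pos"]).round(1),"frontcorner",pad(s["ee_pos"]+q.apply([7.5,0,17])).round(1),"rear",pad(s["ee_pos"]+q.apply([-7.5,0,17])).round(1),"padF",[float((s["force"]@a).round(1)) for a in(px_,py_,[0,0,1])],"j",s["joints"].round(2),"w",round(s["width"],2),
     "rotErr",(ori(0).inv()*q).as_rotvec(degrees=True).round(1))
E
python3 - <<'E'
from h import *
go(tip(-150,-15,120,0)[0],ori(0))
go([400,480,235],ori(0))
E
```

```text
shift/200 [-2.551 -3.428  0.494] turn/360 [-2.000e-04  2.000e-04  2.559e-01]
shift/200 [-1.313 -0.788  0.   ] turn/360 [-2.000e-04  2.000e-04  2.559e-01]
```

```bash
python3 -m creep '-1 -0.9 0 0 0 0.12;-1 -0.9 0 0 0 0.12;-1 -0.9 0 0 0 0.12;-1 -0.9 0 0 0 0.12;-1 -0.9 0 0 0 0.12;-1 -0.9 0 0 0 0.12' 0.5; python3 -c "
from h import *
go(tip(-150,-15,120,0)[0],ori(0));where()"
```

```text
time: 0.85
ee_pos: [334.3, 474.5, 235.8]
orientation: [0.486, 0.874, 0.0, -0.0]
force: [-0.3, 1.7, 0.1]
width: 0.503
grip_force: 0.0
shift/200 [-2.86  -0.783  0.493] turn/360 [ 0.     -0.      0.1359]
t 0.85 TCP pad [[336.4 313.3 235.8]] frontcorner [[341.3 318.9 218.8]] rear [[331.5 307.6 218.8]] padF [1.5, 0.7, 0.1] j [-1.2   0.43  0.21  1.95 -0.12  0.78 -0.37] w 0.5 rotErr [ -0.    0.  -48.9]
```

```bash
python3 -m creep '-1 -0.5 0 0 0 0.136;-1 -0.5 0 0 0 0.136;-1 -0.5 0 0 0 0.136;-1 -0.5 0 0 0 0.136;-1 -0.5 0 0 0 0.136;-1 -0.5 0 0 0 0.136'; python3 -c "
from h import *
go(tip(-150,-15,120,0)[0],ori(0));where()"
```

```text
time: 1.6
ee_pos: [354.2, 254.3, 235.7]
orientation: [0.803, 0.596, 0.0, -0.0]
force: [0.5, 0.1, 0.0]
width: 0.501
grip_force: 0.0
shift/200 [-1.451  1.217  0.493] turn/360 [ 0.     -0.0001  0.0006]
t 1.6 TCP pad [[131.7 229.6 235.7]] frontcorner [[139.2 229.6 218.7]] rear [[124.2 229.5 218.7]] padF [0.3, -0.5, 0.0] j [-1.13  0.27  0.47  2.25 -0.21  0.65 -0.8 ] w 0.5 rotErr [-0.   0.  -0.2]
```

```bash
python3 -m creep '-0.9 0.9 0 0 0 0;-0.9 0.9 0 0 0 0;-0.9 0.9 0 0 0 0;-0.9 0.9 0 0 0 0;-0.9 0.9 0 0 0 0;-0.9 0.9 0 0 0 0'; python3 -c "
from h import *
go(*tip(-150,-15,100,28));where()"
```

```text
time: 2.35
ee_pos: [473.7, 28.6, 235.3]
orientation: [0.804, 0.595, -0.0, -0.0]
force: [0.4, 1.1, 0.3]
width: 0.5
grip_force: 0.0
shift/200 [-0.579  0.319  0.619] turn/360 [-0.0002  0.0778  0.0003]
t 2.35 TCP pad [[-49.   49.  235.3]] frontcorner [[-41.5  49.1 218.3]] rear [[-56.5  49.  218.3]] padF [1.2, -0.1, 0.3] j [-0.56  0.33  0.5   2.18 -0.25  0.69 -0.18] w 0.5 rotErr [ 0.  -0.  -0.1]
```

```bash
python3 -m creep '-0.58 0.32 0.3 0 0.078 0;-0.58 0.32 0.3 0 0.078 0;-0.58 0.32 0.3 0 0.078 0;-0.58 0.32 0.62 0 0.078 0;-0.58 0.32 0.62 0 0.078 0;-0.58 0.32 0.62 0 0.078 0'; python3 -c "
from h import *
im=eyes.get_image('top'); cv2.imwrite('pics/t1.png',im[:,:,::-1])
where(); go(*tip(-150,-15,8,28)); go(*tip(-126,-15,8,28))
s=manip.get_state();q=R.from_quat(s['orientation'])
for y in(-23,23,-41,41): print(px('top',s['ee_pos']+q.apply([7.5,y,17])).round(0))"
```

```text
time: 3.1
ee_pos: [499.0, -103.9, 107.9]
orientation: [0.782, 0.574, 0.194, -0.146]
force: [0.4, 1.2, 0.1]
width: 0.501
grip_force: 0.0
t 3.15 TCP pad [[-165.8  -14.   109.9]] frontcorner [[-151.2  -13.9   98.5]] rear [[-164.4  -13.9   91.4]] padF [0.6, 0.6, 0.6] j [ 0.37  0.61  0.02  2.2  -0.97  0.62  0.98] w 0.5 rotErr [ 0.3 28.1  0.1]
shift/200 [-0.208  0.007  0.401] turn/360 [-0.0006 -0.0004 -0.0005]
shift/200 [-0.102  0.007  0.458] turn/360 [-0.0006 -0.0004 -0.0005]
[[380. 291.]]
[[388. 261.]]
[[377. 302.]]
[[392. 250.]]
```

View pics/t1.png

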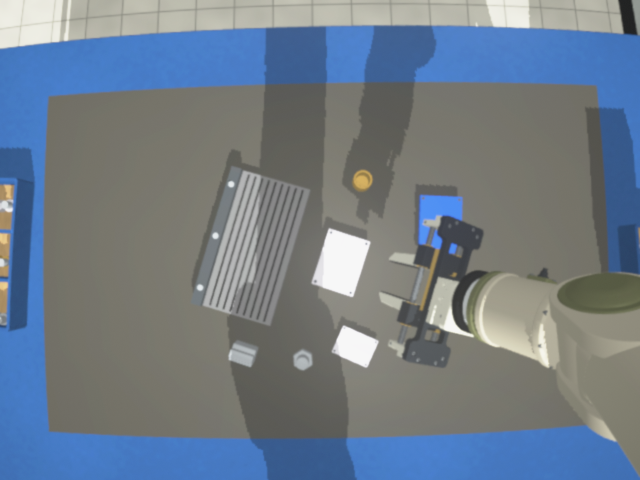

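Both fingertips, at (405,258) and (390,298), are behind the cover and centred on it. I'll go down behind it now.

```bash
python3 -m creep '-0.2 0 0.2 0 0 0;-0.2 0 0.38 0 0 0;-0.2 0 0.38 0 0 0;-0.2 0 0.38 0 0 0;-0.2 0 0.38 0 0 0'; python3 -c "
from h import *
where(); go(*tip(-126,-15,8.5,28)); go(*tip(-135,-15,8.5,28))"
```

```text
time: 3.78
ee_pos: [501.5, -101.7, 27.4]
orientation: [0.78, 0.577, 0.195, -0.143]
force: [-0.2, -1.0, 0.1]
width: 0.5
grip_force: 0.0
t 3.775 TCP pad [[-165.4  -15.8   27.4]] frontcorner [[-150.8  -15.8   15.9]] rear [[-164.   -15.8    8.8]] padF [-1.0, -0.1, 0.1] j [ 0.54  0.77 -0.23  2.21 -1.03  0.39  1.08] w 0.5 rotErr [-0.1 28.  -0.1]
shift/200 [ 0.092 -0.004  0.091] turn/360 [0.0003 0.     0.0003]
shift/200 [ 0.052 -0.004  0.07 ] turn/360 [0.0003 0.     0.0003]
```

```bash
python3 -m creep '0.05 0 0.07 0 0 0;0.05 0 0.07 0 0 0;0.092 0 0.092 0 0 0;0.092 0 0.092 0 0 0;0.092 0 0.092 0 0 0'; python3 -c "
from h import *
where(); go(*tip(-116,-15,8.5,28)); go(*tip(-71,-15,8.5,28))"
```

```text
time: 4.4
ee_pos: [508.8, -78.3, 19.0]
orientation: [0.78, 0.577, 0.196, -0.143]
force: [1.0, -1.2, 6.7]
width: 0.498
grip_force: 3.3
t 4.4 TCP pad [[-140.8  -15.8   19. ]] frontcorner [[-126.2  -15.9    7.5]] rear [[-139.4  -15.9    0.4]] padF [-0.9, -1.3, 6.7] j [ 0.55  0.8  -0.32  2.22 -1.03  0.31  1.04] w 0.5 rotErr [-0.1 28.1  0. ]
shift/200 [ 0.047 -0.004  0.019] turn/360 [ 0.0003 -0.0002  0.    ]
shift/200 [ 0.246 -0.004  0.125] turn/360 [ 0.0003 -0.0002  0.    ]
```

```bash
python3 -m creep '0.005 0 -0.009 0 0 0;0.047 0 0.01 0 0 0;0.087 0 0.031 0 0 0;0.127 0 0.053 0 0 0;0.167 0 0.074 0 0 0;0.21 0 0.096 0 0 0;0.21 0 0.096 0 0 0'; python3 -c "
from h import *
im=eyes.get_image('side'); cv2.imwrite('pics/s1.png',cv2.resize(im[200:360,180:440,::-1],None,fx=3,fy=3))
where(); go(*tip(-71,-15,9,28));go(*tip(-66,-15,9,28))"
```

```text
time: 5.28
ee_pos: [521.7, -32.9, 21.2]
orientation: [0.78, 0.577, 0.195, -0.145]
force: [-0.8, -0.5, 0.6]
width: 0.503
grip_force: 0.0
t 5.325 TCP pad [[-94.3 -15.   21. ]] frontcorner [[-79.7 -15.    9.6]] rear [[-92.9 -15.    2.5]] padF [0.2, 0.3, -0.8] j [ 0.52  0.81 -0.41  2.23 -1.03  0.23  0.95] w 0.5 rotErr [ 0.  28.1 -0. ]
shift/200 [0.037 0.    0.023] turn/360 [-0.     -0.0003  0.    ]
shift/200 [0.059 0.    0.035] turn/360 [-0.     -0.0003  0.    ]
```

View pics/s1.png

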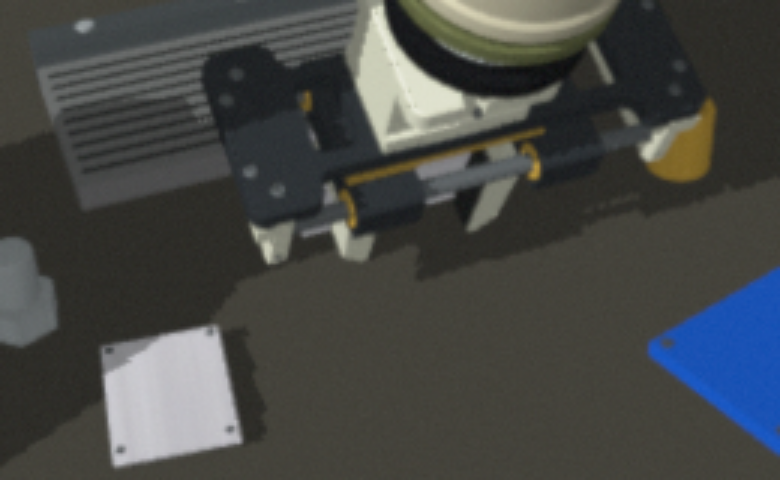

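The side view is mostly blocked by the gripper. The fingers are behind the cover and the fitting and ferrule are clear. Next I'll push the cover up to the step and watch the force.

```bash
python3 -m creep '0.022 0 0.01 0 0 0;0.037 0 0.02 0 0 0;0.045 0 0.024 0 0 0;0.045 0 0.024 0 0 0'; python3 -c "
from h import *
im=eyes.get_image('top'); cv2.imwrite('pics/t2.png',cv2.resize(im[150:350,190:440,::-1],None,fx=3,fy=3))
where()"
```

```text
time: 5.82
ee_pos: [523.6, -29.1, 19.6]
orientation: [0.783, 0.575, 0.193, -0.141]
force: [-7.2, -15.7, 2.1]
width: 0.503
grip_force: 6.8
t 5.875 TCP pad [[-89.5 -15.6  19.6]] frontcorner [[-74.9 -15.7   8. ]] rear [[-88.2 -15.6   1. ]] padF [-15.6, 2.2, 1.6] j [ 0.52  0.81 -0.42  2.23 -1.03  0.21  0.94] w 0.5 rotErr [-0.1 27.7  0.3]
```

View pics/t2.png

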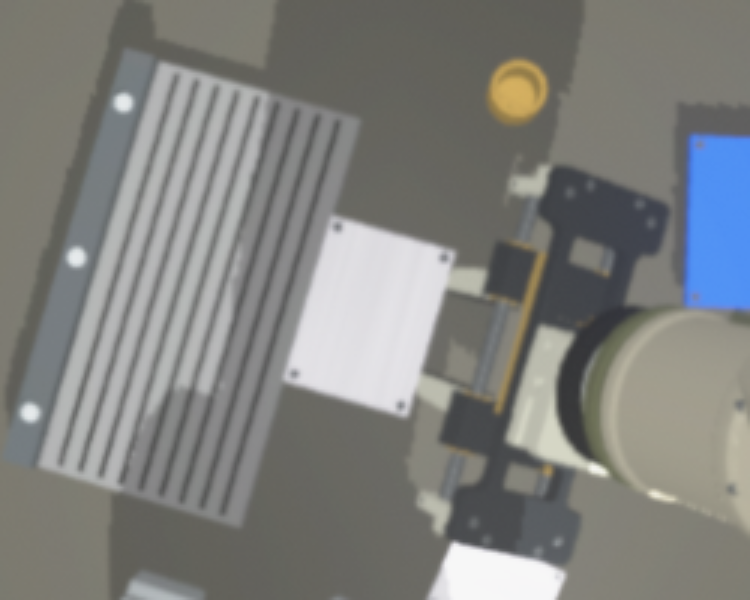

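The top view shows the cover flush and square against the pad's front edge, both fingertips on its far side, and 15 N of push. I'll raise the tips while keeping that push.

```bash
python3 -m creep '0.006 0 -0.008 0 0 0;0.011 0 -0.017 0 0 0;0.016 0 -0.026 0 0 0;0.021 0 -0.034 0 0 0;0.027 0 -0.042 0 0 0;0.032 0 -0.05 0 0 0'; python3 -c "
from h import *
im=eyes.get_image('top'); cv2.imwrite('pics/t3.png',cv2.resize(im[150:350,190:440,::-1],None,fx=3,fy=3))
where()
hsv=cv2.cvtColor(im,cv2.COLOR_RGB2HSV)
m=((hsv[...,2]>160)&(hsv[...,1]<30)).astype(np.uint8); m[:,:280]=0;m[:215]=0;m[292:]=0;m[:,345:]=0
c=max(cv2.findContours(m,0,2)[0],key=cv2.contourArea);r=cv2.minAreaRect(c);print(r)
for z in(17,30):print(pad(w('top',cv2.boxPoints(r),z)).round(0).tolist())"
```

```text
time: 6.62
ee_pos: [523.9, -28.5, 31.4]
orientation: [0.783, 0.575, 0.193, -0.141]
force: [-7.5, -15.2, 1.3]
width: 0.5
grip_force: 7.0
t 6.675 TCP pad [[-88.7 -15.6  31.6]] frontcorner [[-74.2 -15.8  20. ]] rear [[-87.5 -15.7  13.1]] padF [-16.3, 2.4, 1.6] j [ 0.5   0.78 -0.39  2.23 -1.02  0.24  0.91] w 0.5 rotErr [-0.2 27.6  0.4]
((317.6752014160156, 256.4044494628906), (55.58676528930664, 58.521297454833984), 16.389541625976562)
[[1.0, 35.0, 17.0], [0.0, -64.0, 17.0], [-93.0, -63.0, 17.0], [-93.0, 35.0, 17.0]]
[[-0.0, 34.0, 30.0], [-1.0, -63.0, 30.0], [-93.0, -62.0, 30.0], [-92.0, 34.0, 30.0]]
```

View pics/t3.png

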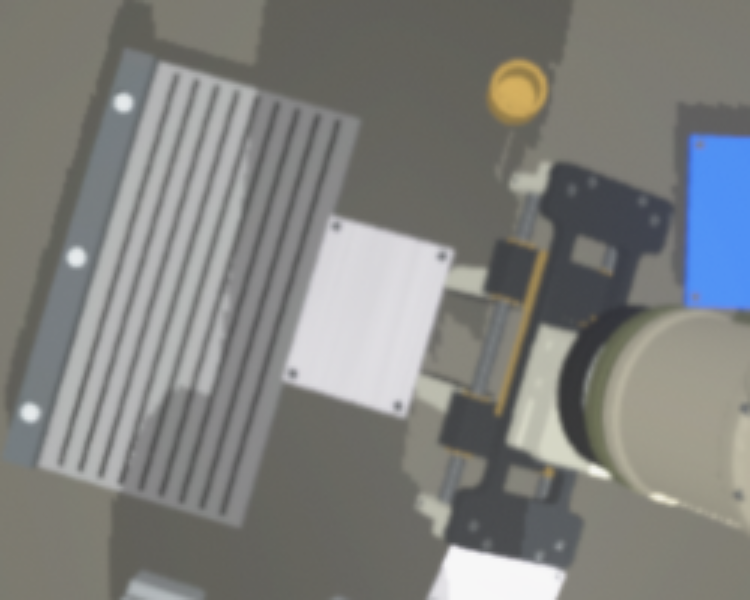

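The cover has begun to tip: it looks slightly dimmer and the near edge is still on the step. I'll follow the arc upward.

```bash
python3 -m creep '0.009 0 -0.012 0 0 0;0.019 0 -0.024 0 0 0;0.03 0 -0.035 0 0 0;0.042 0 -0.045 0 0 0;0.055 0 -0.055 0 0 0;0.069 0 -0.065 0 0 0'; python3 -c "
from h import *
im=eyes.get_image('top'); cv2.imwrite('pics/t4.png',cv2.resize(im[150:350,190:440,::-1],None,fx=3,fy=3))
im=eyes.get_image('side'); cv2.imwrite('pics/s4.png',cv2.resize(im[200:360,180:440,::-1],None,fx=3,fy=3))
where()"
```

```text
time: 7.42
ee_pos: [526.8, -17.3, 51.1]
orientation: [0.78, 0.576, 0.195, -0.144]
force: [0.7, -1.0, -0.0]
width: 0.498
grip_force: 0.6
t 7.525 TCP pad [[-76.9 -15.1  51.2]] frontcorner [[-62.3 -15.1  39.8]] rear [[-75.6 -15.1  32.7]] padF [-1.7, 0.6, 1.1] j [ 0.46  0.74 -0.37  2.22 -1.01  0.29  0.88] w 0.5 rotErr [-0.  28.1 -0. ]
```

View pics/t4.png

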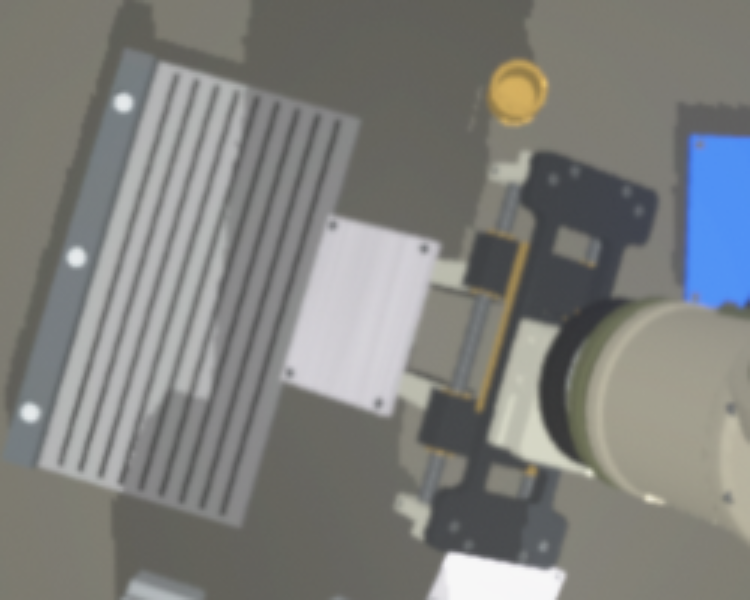

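The cover is now tipped about 30°, with its far edge riding on the fingertips. I'll keep following the arc.

```bash
python3 -m creep '0.023 0 -0.005 0 0 0;0.04 0 -0.012 0 0 0;0.058 0 -0.02 0 0 0;0.077 0 -0.027 0 0 0;0.096 0 -0.031 0 0 0'; python3 -c "
from h import *
im=eyes.get_image('top'); cv2.imwrite('pics/t5.png',cv2.resize(im[150:350,190:440,::-1],None,fx=3,fy=3))
where()"
```

```text
time: 8.15
ee_pos: [530.8, -3.9, 65.6]
orientation: [0.78, 0.576, 0.195, -0.144]
force: [-0.2, -1.1, 0.2]
width: 0.499
grip_force: 0.3
t 8.2 TCP pad [[-62.8 -15.1  65.9]] frontcorner [[-48.1 -15.1  54.4]] rear [[-61.4 -15.1  47.4]] padF [-0.1, -0.6, 0.6] j [ 0.42  0.71 -0.35  2.22 -1.    0.31  0.84] w 0.5 rotErr [-0.  28.1 -0. ]
```

View pics/t5.png

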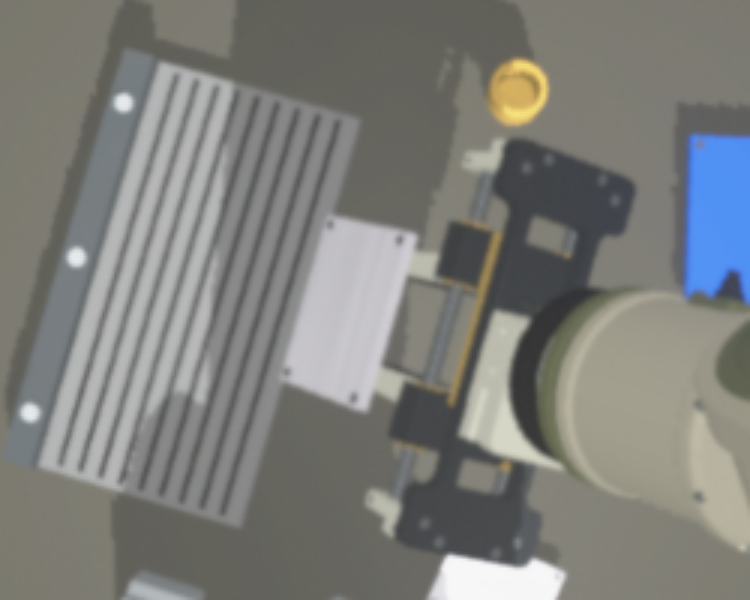

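Tipped about 45° and still on the tips. Carrying on towards vertical.

```bash
python3 -m creep '0.021 0 -0.008 0 0 0;0.045 0 -0.015 0 0 0;0.066 0 -0.018 0 0 0;0.086 0 -0.019 0 0 0;0.105 0 -0.017 0 0 0;0.125 0 -0.012 0 0 0;0.143 0 -0.003 0 0 0'; python3 -c "
from h import *
im=eyes.get_image('top'); cv2.imwrite('pics/t6.png',cv2.resize(im[150:350,190:440,::-1],None,fx=3,fy=3))
where()"
```

```text
time: 9.07
ee_pos: [538.2, 20.0, 79.4]
orientation: [0.78, 0.576, 0.195, -0.144]
force: [-0.4, -0.1, -0.4]
width: 0.498
grip_force: 0.1
t 9.125 TCP pad [[-37.7 -15.   79.4]] frontcorner [[-23.1 -15.   67.9]] rear [[-36.3 -15.   60.9]] padF [-0.1, -0.6, 0.4] j [ 0.37  0.68 -0.34  2.22 -1.    0.32  0.78] w 0.5 rotErr [ 0.  28.1 -0. ]
```

View pics/t6.png

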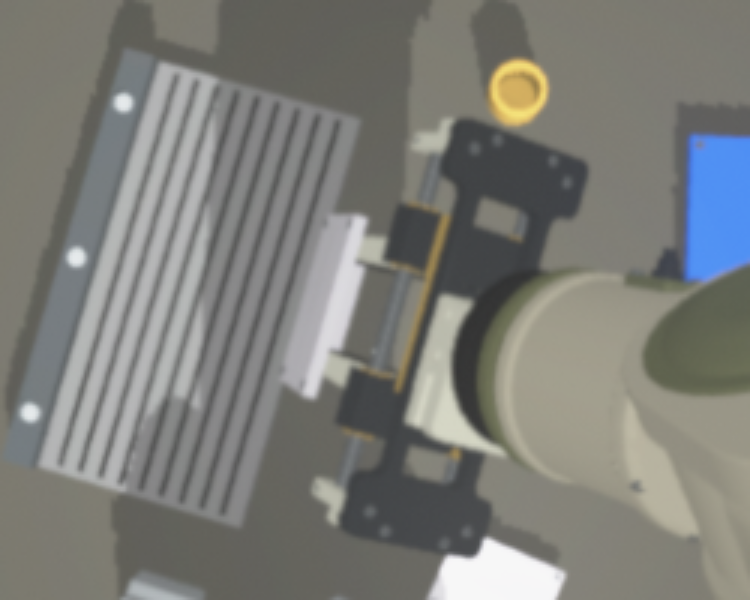

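About 68° up, with both tips near the top of the gasket side. Now I'll push level to tip it over.

```bash
python3 -m creep '0.02 0 0.005 0 0 0;0.038 0 0.014 0 0 0;0.055 0 0.024 0 0 0;0.073 0 0.033 0 0 0;0.088 0 0.047 0 0 0;0.103 0 0.061 0 0 0;0.119 0 0.075 0 0 0;0.134 0 0.088 0 0 0;0.149 0 0.102 0 0 0;0.164 0 0.116 0 0 0;0.164 0 0.116 0 0 0'; python3 -c "
from h import *
im=eyes.get_image('top'); cv2.imwrite('pics/t7.png',cv2.resize(im[150:350,190:440,::-1],None,fx=3,fy=3))
where()"
```

```text
time: 10.5
ee_pos: [549.6, 58.0, 73.8]
orientation: [0.78, 0.576, 0.195, -0.144]
force: [0.2, 0.4, -0.5]
width: 0.498
grip_force: 0.0
t 10.55 TCP pad [[  1.2 -14.9  73.8]] frontcorner [[ 15.8 -14.9  62.4]] rear [[  2.5 -14.9  55.3]] padF [0.1, 0.2, 0.6] j [ 0.33  0.7  -0.4   2.21 -1.01  0.26  0.72] w 0.5 rotErr [ 0.  28.1  0. ]
```

View pics/t7.png

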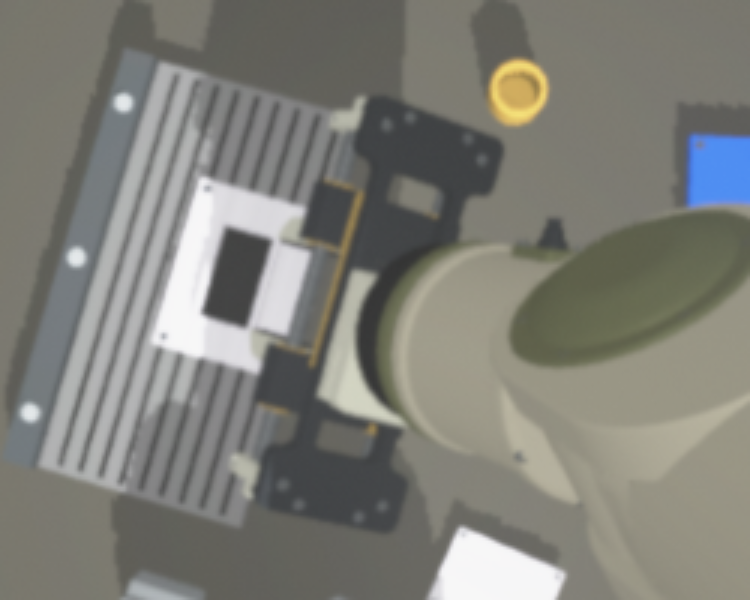

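It has turned over: the dark gasket at (237,277) in the crop faces up, and the cover lies on the pad. I'll back off, straighten the tool and measure.

```bash
python3 -m creep '-0.1 0 -0.15 0 0 0;-0.2 0 -0.25 0 -0.02 0;-0.3 0 -0.25 0 -0.05 0;-0.4 0 -0.25 0 -0.078 0;-0.4 0 -0.25 0 -0.078 0;-0.4 0 -0.25 0 -0.078 0'; python3 -c "
from h import *
im=eyes.get_image('top'); cv2.imwrite('pics/t8.png',cv2.resize(im[150:350,190:440,::-1],None,fx=3,fy=3))
where()
f=lambda u,v:(u/3+190,v/3+150)
print(pad(w('top',[f(205,178),f(152,343)],21)).round(1))
print(pad(w('top',[f(237,277)],31)).round(1))
print('rail',pad(w('top',[f(158,62),f(40,468)],14)).round(1))
go(*tip(-45,-15,60,0)); go(*tip(-45,-15,17.5,0))"
```

```text
time: 11.3
ee_pos: [522.2, -30.4, 80.3]
orientation: [0.803, 0.596, -0.0, -0.0]
force: [-0.1, 0.9, 0.9]
width: 0.497
grip_force: 0.0
t 11.35 TCP pad [[-92.1 -14.6  80.4]] frontcorner [[-84.5 -14.6  63.4]] rear [[-99.5 -14.6  63.4]] padF [-0.1, -0.1, 0.3] j [-0.28  0.63  0.34  2.2  -0.54  0.39  0.21] w 0.5 rotErr [ 0.   0.  -0.1]
[[ 71.5 -62.5  21. ]
 [ 74.   34.5  21. ]]
[[ 37.2 -14.3  31. ]]
rail [[ 117.6 -119.3   14. ]
 [ 116.9  120.9   14. ]]
shift/200 [0.198 0.002 0.017] turn/360 [-0.0001 -0.0001  0.0002]
shift/200 [0.198 0.002 0.23 ] turn/360 [-0.0001 -0.0001  0.0002]
```

View pics/t8.png

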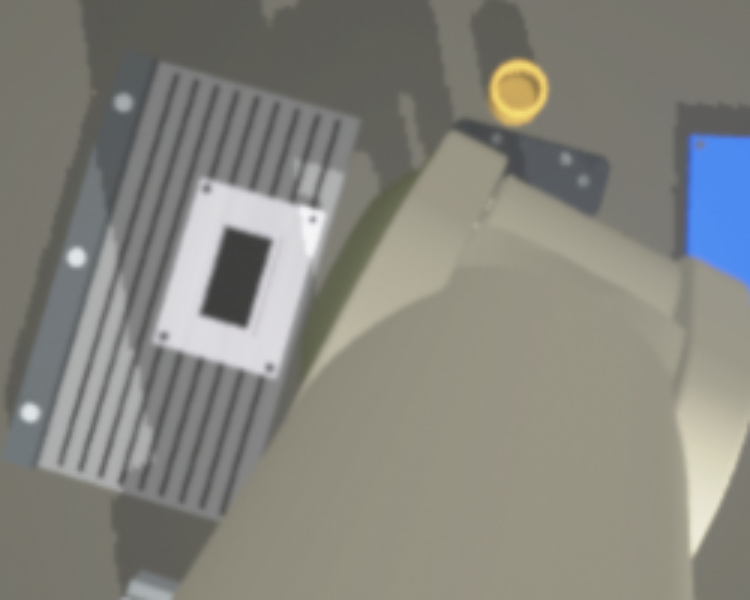

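The cover lies flat and square with its centre near x=37 mm, and the rail foot is near 118–120. I'll go down behind its front edge and push.

```bash
python3 -m creep '0.2 0 0.1 0 0 0;0.2 0 0.228 0 0 0;0.2 0 0.228 0 0 0;0.22 0 0.228 0 0 0;0.22 0 0.228 0 0 0;0.22 0 0.228 0 0 0'; python3 -c "
from h import *
where(); go(*tip(0,-15,17.5,0)); go(*tip(40,-15,17.5,0))"
```

```text
time: 12.1
ee_pos: [535.4, 9.7, 35.8]
orientation: [0.804, 0.594, 0.0, 0.0]
force: [-0.3, -0.5, 0.0]
width: 0.499
grip_force: 0.0
t 12.1 TCP pad [[-49.  -15.4  35.8]] frontcorner [[-41.5 -15.5  18.8]] rear [[-56.5 -15.4  18.8]] padF [-0.6, 0.2, 0.0] j [-0.31  0.71  0.27  2.19 -0.6   0.31  0.18] w 0.5 rotErr [-0.1  0.   0.1]
shift/200 [ 0.207 -0.002  0.007] turn/360 [ 0.0002 -0.0001 -0.0002]
shift/200 [ 0.407 -0.003  0.007] turn/360 [ 0.0002 -0.0001 -0.0002]
```

```bash
python3 -m creep '0.1 0 0.005 0 0 0;0.18 0 0.005 0 0 0;0.2 0 0.005 0 0 0;0.22 0 0.005 0 0 0;0.24 0 0.005 0 0 0;0.26 0 0.005 0 0 0;0.28 0 0.005 0 0 0;0.3 0 0.005 0 0 0;0.32 0 0.005 0 0 0;0.34 0 0.005 0 0 0;0.36 0 0.005 0 0 0;0.38 0 0.005 0 0 0;0.4 0 0.005 0 0 0;0.415 0 0.005 0 0 0;0.415 0 0.005 0 0 0'; python3 -c "
from h import *
where()"
```

```text
time: 13.98
ee_pos: [559.6, 89.7, 34.1]
orientation: [0.804, 0.594, 0.0, -0.0]
force: [0.8, -0.1, 0.3]
width: 0.499
grip_force: 0.0
t 13.975 TCP pad [[ 34.7 -15.1  34.1]] frontcorner [[ 42.2 -15.1  17.1]] rear [[ 27.2 -15.1  17.1]] padF [0.1, -0.8, 0.3] j [-0.47  0.74  0.32  2.12 -0.62  0.38  0.06] w 0.5 rotErr [-0.  0.  0.]
```

Continuing in small steps until the rail pushes back.

```bash
python3 -m creep '0.012 0 0 0 0 0;0.022 0 0 0 0 0;0.03 0 0 0 0 0;0.03 0 0 0 0 0'; python3 -c "
from h import *
where()"
```

```text
time: 14.48
ee_pos: [559.7, 91.1, 34.1]
orientation: [0.805, 0.593, -0.002, 0.001]
force: [-5.1, -12.5, 4.8]
width: 0.502
grip_force: 6.4
t 14.475 TCP pad [[ 36.  -14.7  34.1]] frontcorner [[ 43.5 -14.7  17. ]] rear [[ 28.5 -14.7  17.1]] padF [-13.4, 1.2, 4.8] j [-0.48  0.74  0.33  2.12 -0.62  0.38  0.05] w 0.5 rotErr [ 0.1 -0.2  0.2]
```

The push back is 13 N, so the cover is against the rail. One firmer press to square it, then I'll back away straight and check.

```bash
python3 -m creep '0.01 0 0 0 0 0;0.01 0 0 0 0 0;0 0 0 0 0 0;-0.05 0 0 0 0 0;-0.2 0 0 0 0 0;-0.4 0 -0.2 0 0 0;-0.6 0 -0.5 0 0 0;-0.9 0 -0.7 0 0 0;-0.9 0 -0.7 0 0 0;-0.9 0 -0.7 0 0 0'; python3 -c "
from h import *
where()
im=eyes.get_image('top'); cv2.imwrite('pics/t9.png',cv2.resize(im[150:350,190:440,::-1],None,fx=3,fy=3))"
```

```text
time: 15.72
ee_pos: [508.7, -77.3, 174.7]
orientation: [0.805, 0.594, 0.001, 0.0]
force: [0.1, 0.4, -0.2]
width: 0.498
grip_force: 0.0
t 15.725 TCP pad [[-139.9  -15.4  174.7]] frontcorner [[-132.4  -15.5  157.7]] rear [[-147.4  -15.4  157.6]] padF [0.4, 0.0, -0.2] j [-0.32  0.48  0.51  2.16 -0.41  0.59  0.19] w 0.5 rotErr [-0.1  0.1  0.1]
```

View pics/t9.png

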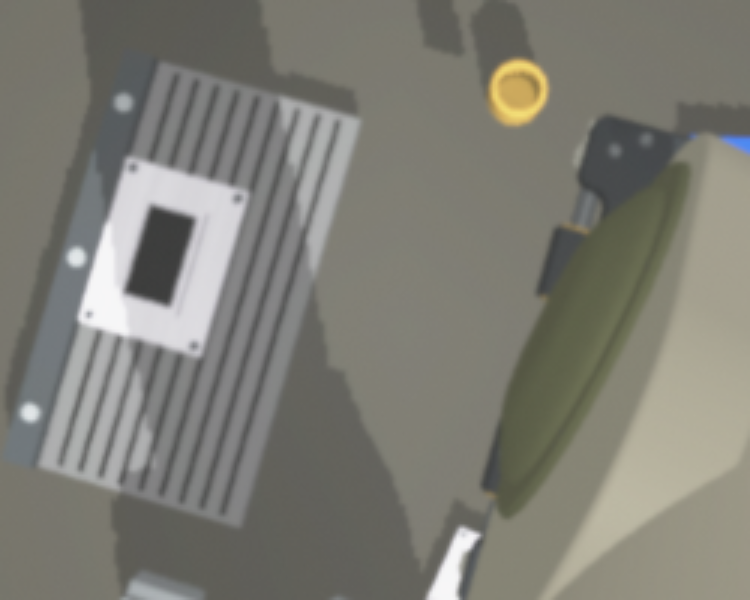

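The cover lies gasket up at (162,255) in the crop. Its long side is flush with the rail and parallel to it, the arm is clear, and the other objects in view haven't moved.

```bash
python3 -c "
from rig import manip
print(manip.sign_off())"
```

```text
the job is handed in; nothing more can be done
None
```

The cover plate is turned over, gasket side up, with its long side against the back rail and parallel to it in the last top view. The arm is clear, and I handed the job in at about 16 s; the hand-in returned no verdict.

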